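# Reverse the pastry-cutter case in its sloping sleeve

## Task

Two cutter cases stand in sloping wooden sleeves; one has been put in back to front, so its pull tab is inside and its plain end sticks out. Draw that case right out, turn it end for end and slide it back into the same sleeve, open top still up, until it is fully home against the back with the pull tab outside. Leave the other case and the things round about where they are, and let go.

Things in the scene. Friction and masses are not known exactly. Their poses are not given: they have to be found in the camera images.
- case_a: The case to reverse: white plastic, open top, pastry cutters in it, 0.13-0.25 kg. Body 100 long (x), 50 wide (y), 40 high (z), walls 4. A pull tab on the middle of the +x end: 40 long, 16 thick, from 6 to 36 mm above the underside; the -x end is plain. Origin: centre of the body's underside; z up out of the open top. Starts in sleeve_a, tab in, touching the back, 40 mm of body sticking out.
- case_b: The same kind of case (sizes, origin and axes as case_a), already the right way round in sleeve_b, its tab outside. Leave it alone.
- sleeve_a: Wooden sleeve that holds case_a: a square tube fixed on stand_a, inside 54 wide, 44 high, 100 deep, walls 4, back closed. Origin: middle of the floor's edge at the mouth. x points out along the slide, upwards 35 degrees above level, away from the robot's side; y across; z square to the floor, upwards. Back wall at x = -100, so a case of either sort slides in by 100 mm.
- sleeve_b: Wooden sleeve on stand_b, the same as sleeve_a (same sizes, origin and axes), holding case_b.
- roller_a (a joint): Steel roller across the roof of sleeve_a, 30 mm inside the mouth, radius 8, sprung down with about 2 N. 0 = fully down (38 mm above the sleeve's floor, so a case must lift it 2 mm), up to 0.007 m = lifted. It drags on the case: drawing or pushing it takes about 5 to 15 N, more if the case is skewed in the sleeve.
- tab_a (a point): Point in the middle of the tab of case_a: 75 mm from the case's origin along its x and 25 mm above its underside.
- stand_a: Dark wooden foot of sleeve_a, fixed to the table, its base 120 x 75 x 10 mm; origin at the centre of its underside on the table, x level, towards the mouth's side. The sleeve's mouth origin is 45 mm along x and 78 mm up from here.
- stand_b: The same foot under sleeve_b.
- board: Wooden pastry board lying fixed on the table, 210 (x) x 520 (y) x 18 mm thick, just beyond the holders; its middle is clear, a good place to lay the case for a new grasp. Origin: centre of its underside.
- mug: Bystander: white mug, radius 38, 90 mm high, between the holders. Origin at the centre of its foot, as for all bystanders.
- bowl: Bystander: orange bowl, radius 85, 75 mm high, left of the holders.
- plate: Bystander: white plate, radius 95, 20 mm high, on the right.
- jar: Bystander: glass jar, radius 35, 90 mm high, on the right.
- tumbler: Bystander: tumbler, radius 34, 100 mm high, on the left.
- cutter: Bystander: steel pastry ring, radius 36, 30 mm high, towards the left end of the board.
- press: Bystander: white dumpling press, radius 42 with two lugs to 67 mm, 22 mm high, towards the right end of the board.
- pin: Bystander: wooden rolling pin, radius 25, 330 mm long, lying across (along y) on the board's far edge, about 70 mm beyond the board's middle.

How it is judged:
On the way:
1. the wrongly placed case is drawn wholly out of its sleeve ((x of case_a in the frame of sleeve_a above 0.092 m or z of case_a in the frame of sleeve_a above 0.06 m or y of case_a in the frame of sleeve_a above 0.08 m or y of case_a in the frame of sleeve_a below -0.08 m)), for 0.2 s.
At the end, for the whole second after the job is handed in: case_a is back in sleeve_a the other way round: tab outside the mouth, body fully home (its inner end within 3.5 mm of the back wall), lying on the sleeve's floor (within 5 mm) and in line with it (within 0.08 rad and 4 mm), open top up, at rest and let go; case_b and the bystanders as they were (x of case_a in the frame of sleeve_a between -0.053 and -0.0465 m and y of case_a in the frame of sleeve_a between -0.004 and 0.004 m and z of case_a in the frame of sleeve_a between -0.003 and 0.005 m and x of tab_a in the frame of sleeve_a above 0.015 m and angle between case_a's own z axis and vertical below 0.8 rad and angle between the x axis of case_a and the x axis of sleeve_a, either way round below 0.08 rad and linear speed of case_a below 0.02 m/s); the robot touches nothing.
It fails at once if the other case is moved by more than 10 mm (distance of case_b from where it was at the start of the episode above 0.01 m).
It fails at once if a bystander is moved by more than 40 mm (distance of any of mug, bowl, plate, jar, tumbler, cutter, press, pin from where it was at the start of the episode above 0.04 m).
It fails at once if an upright bystander is tipped (angle between any of mug, bowl, plate, jar, tumbler, cutter, press's own z axis and vertical above 0.6 rad).
It also fails if it takes over 64 s, if anything falls off the work surface, if the arm or the gripper's body presses on something with over 40 N, if the wrist force passes 120 N, or if a joint passes its speed limit or range.

## Robot

A 6-joint arm with a two-finger parallel gripper is mounted at the origin on the work surface. World frame = base frame: x ahead of the robot, y to its left, z up, the work surface at z = 0. Lengths are in m, angles in rad, forces in N, time in s.
With the tool pointing down it reaches from about 0.35 to 0.775 m from the base axis. Payload 5.5 kg.
Tool frame: the origin (TCP) lies midway between the tips of the shut fingers; the grasp point (between the pads) lies grip_point_offset behind it (grip_point_offset is the distance from the TCP to the grasp point, in m); z points along the fingers, y is the direction in which the jaws open and shut (so a half turn about z gives the same grasp; the last joint's range is limited). The gripper opens to 85 mm and grips with 20 to 120 N. Pads are 22 mm wide; open, the fingers measure 114 mm over their backs; the gripper's body (76 mm by 85 mm) begins 54 mm behind the grasp point. The pads swing forward as they close: fully open they stand 13 mm farther back than shut.
Start: joints at [0.967, 0.313, 0.046, 1.304, 0, 1.431], TCP at [0.257, 0.514, 0.231] pointing down, gripper open.
Joint ranges: [-2.76, 2.76], [-0.86, 1.69], [-1.03, 1.26], [-2.2, 2.34], [-1.47, 1.5], [-3.14, 3.14]. Speed limits (rad/s): [2.57, 2.57, 3.14, 3.14, 3.14, 3.14].

## Interface

Orientations are given as a unit quaternion [w, x, y, z].
In Python, from workcell import * gives the robot as it stands.
- The arm moves only by the tool send_rows, never from a script. Its argument "series" is one flat list of numbers, 7 for each row, row after row: the shift along the tool's x, y, z in cm, then the turn, a rotation vector about the tool's x, y, z in degrees, then the opening, from 0 (shut) to 1 (fully open). A call has 1 to 10 rows; each row is the pose to reach, as a shift and turn from the pose commanded when the call began, along the tool's axes at that moment; what a row does not reach only later rows make up. A row lasts 1/12 s, in which the tool goes at most 41.7 mm and 7.16 degrees, less where a joint would pass 70% of its speed; a pose out of reach is approached as far as the arm can. A call with a gripper value outside its range is refused whole. The fingers move at their own pace and stop on an object; "newtons" is the grip in N (left out, the last holds). Time passes only in rows, so rows that repeat a pose let the fingers close. It gives the time, the measured TCP pose, the force and the opening at its end, in the units of the state.
- get_state(): the state, without advancing time (a new reading comes with each control period).
- read_camera(name): name is "side" or "top" or "wrist"; returns the picture (384x512x3 uint8, blue, green, red); there is no depth.
- camera_info(name): a dict with "K" (3x3 intrinsics, pixels), "xyz" and "attitude" of the camera in the world. Camera axes: x right, y down, z forward; pixel columns grow to the right and rows downward; lengths in m; the calibration is good to about 2 mm. A picture is of the moment at which its call begins: read the wrist's pose just before it. camera_info takes no time and is no camera call; for the wrist camera it gives the pose at the moment of the call.
- hand_in(): hands the job in, once; it reports no verdict.
Trained networks look in the newest picture that a camera, given by its name, has taken for a name from the list of things; names that differ only in an ending like _2 or _b are one class to them, and where a whole thing is asked for, a point or a joint stands for the part that bears it (a point fixed in the world has none). Each returns a list of dicts, best first, with "p" (0 to 1); they miss things now and then, are a little off and sometimes report something else, mostly with a low value. They report only what shows in the picture. A call takes as long as a camera call.
- silhouettes(camera, label): "pixels" (384x512 bool, what is visible of it) and "box" ([left, top, width, height] in pixels, round what is visible of it).
The state is a dict: "clock": time; "joint_pos": joint angles; "qvel": joint speeds; "tau": joint torques, N m; "tcp_pos": TCP position; "orientation": TCP orientation; "wrist_force": force on the tool from outside, world axes, zero at the start; "ft_torque": the same for the moment, N m; "finger_gap": finger opening in m.
Only numpy, scipy, OpenCV 4.12 (cv2) and the standard library are available. Lean on these libraries where they do the work, as an engineer would, in place of code of your own. Each camera call takes 0.05 s, during which the arm holds its last target. There are 200 camera calls.

## Working session

There is one attempt and no reset: what is moved stays moved. The work goes in short steps, Python scripts to look and compute and a tool call to move; the robot and the scene stay as the last step left them, time stands still between calls to the robot, and variables do not carry over. Pictures are saved under pics/ and viewed, about 8 in all and at most 12, crops included, and the job is handed in when it is done.

Besides the shell and the picture viewer there is one more tool, called after "Call:" by a JSON object that holds its "method" and its "body", one argument or row to a line. send_rows: Moves the arm, as the interface text tells. Its arguments: {"type":"object","properties":{"series":{"type":"array"},"newtons":{"type":"number"}},"required":["series"]}

```bash
ls; mkdir -p pics
python3 - <<'E'
from workcell import *
import cv2,numpy as np
print(get_state())
for c in ["side","top"]:
    im=read_camera(c); cv2.imwrite(f"pics/{c}0.png",im); i=camera_info(c); print(c,i)
    for l in ["case_a","sleeve_a","stand_a","board","mug"]:
        for d in silhouettes(c,l)[:3]: print(c,l,round(d["p"],2),d["box"])
a=cv2.imread("pics/side0.png");b=cv2.imread("pics/top0.png")
cv2.imwrite("pics/both0.png",cv2.resize(np.vstack([a,b]),None,fx=.78,fy=.78))
E
```

```text
pics
{'clock': 0.0, 'joint_pos': array([9.67391553e-01, 3.13987872e-01, 4.49301589e-02, 1.30353496e+00,
       1.95574624e-05, 1.43119358e+00]), 'qvel': array([ 6.42748497e-05,  3.33198279e-03,  1.85326805e-03,  3.37476119e-04,
        2.82866605e-04, -1.98581362e-03]), 'tau': array([-1.28072075e-03, -4.80628037e+01,  2.98532331e+01,  1.93224364e-02,
       -2.56565926e-05, -3.24877661e-06]), 'tcp_pos': array([0.25694213, 0.51383301, 0.23039599]), 'orientation': array([-3.35163676e-04,  2.29827980e-01,  9.73230853e-01, -8.33351905e-04]), 'wrist_force': array([-0.43826208, -0.23573797,  0.77187565]), 'ft_torque': array([-0.01647066,  0.03102945,  0.03494937]), 'finger_gap': 0.08536118795792642}
side {'K': array([[443.24439086,   0.        , 253.94452586],
       [  0.        , 443.24439086, 192.85686125],
       [  0.        ,   0.        ,   1.        ]]), 'xyz': array([ 0.08765694, -0.98877016,  0.77184639]), 'attitude': array([-0.47690256,  0.85095418, -0.19663787,  0.09886596])}
side case_a 0.85 [244.5, 207.1, 23.4, 23.2]
side case_a 0.72 [202.7, 165.9, 12.1, 14.3]
side sleeve_a 0
[... 404 characters left out ...]

       [  0.        , 446.18140768, 190.79329267],
       [  0.        ,   0.        ,   1.        ]]), 'xyz': array([ 0.40281979, -0.00991887,  1.23047926]), 'attitude': array([-0.04342545,  0.70872903, -0.70322591,  0.0359265 ])}
top case_a 0.88 [295.8, 194.9, 26.3, 26.6]
top case_a 0.53 [192.3, 206.1, 17.1, 23.4]
top sleeve_a 0.79 [187.6, 217.7, 34.8, 45.9]
top sleeve_a 0.7 [292.9, 210.2, 33.8, 44.9]
top stand_a 0.94 [187.4, 210.3, 35.3, 50.8]
top stand_a 0.85 [291.3, 209.7, 33.8, 46.4]
top board 0.56 [169.9, 109.1, 187.4, 81.9]
top board 0.27 [172.2, 140.2, 29.7, 25.5]
top mug 0.75 [239.4, 210.8, 30.2, 44.1]
top mug 0.66 [187.1, 218.5, 35.7, 44.4]
top mug 0.48 [296.5, 197.4, 25.1, 21.5]
```

```bash
python3 -c "
import workcell;print([n for n in dir(workcell) if n[0]!='_'])"
```

```text
['MotionError', 'camera_info', 'get_state', 'grip_point_offset', 'hand_in', 'read_camera', 'silhouettes']
```

View pics/both0.png

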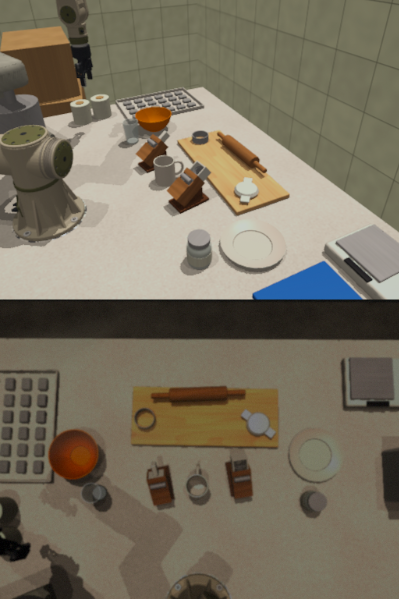

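Run:
```python
import cv2,numpy as np,workcell
print(workcell.grip_point_offset)
a=cv2.imread("pics/side0.png")[150:280,160:340];b=cv2.imread("pics/top0.png")[170:280,170:350]
cv2.imwrite("pics/crop0.png",np.vstack([cv2.resize(a,(440,318)),cv2.resize(b,(440,269))]))
```

```text
0.0187
```

View pics/crop0.png

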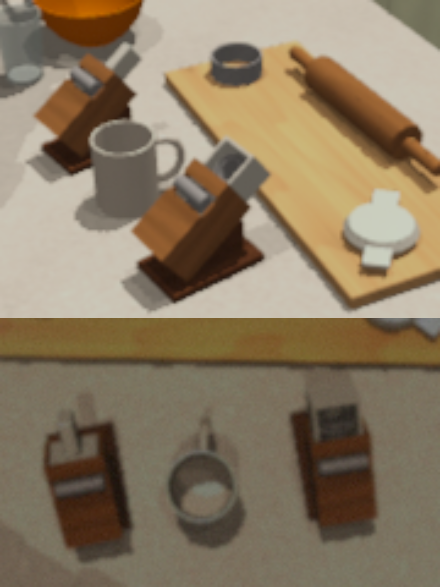

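The side/top pictures show the wrongly placed case, with its plain end and cutters out, in the right-hand (−y) sleeve: top about (308,205), side about (255,215). The left one has its tab out. I'll fit the sleeve's x, y and yaw to the silhouettes in both views.

```bash
cat > h.py <<'E'
import numpy as np,cv2
from scipy.spatial.transform import Rotation as R
from scipy.optimize import minimize
from workcell import *
def rot(q): return R.from_quat(np.roll(q,-1)).as_matrix()
def box(x,y,z): return np.array([[a,b,c] for a in x for b in y for c in z])
SL=box((-.104,0),(-.031,.031),(-.004,.048)); CO=box((0,.04),(-.025,.025),(0,.04)); BASE=box((-.06,.06),(-.0375,.0375),(0,.01))
t=np.radians(35)
def sleeve(p): # p = stand x,y,yaw -> R,t of sleeve
    Rz=R.from_euler('z',p[2]).as_matrix()
    return Rz@R.from_euler('y',-t).as_matrix(), np.array([p[0],p[1],0])+Rz@[.045,0,.078]
def proj(i,P):
    c=(P-i['xyz'])@rot(i['attitude']); u=c@i['K'].T; return u[:,:2]/u[:,2:]
def hullmask(i,Ps,s=4):
    m=np.zeros((384*s,512*s),np.uint8)
    for P in Ps: cv2.fillConvexPoly(m,cv2.convexHull(np.float32((proj(i,P)+.5)*s*16).round().astype(np.int32)),1,shift=4)
    return cv2.resize(m.astype(np.float32),(512,384),interpolation=cv2.INTER_AREA)
def near(ds,u): # detection whose box centre is nearest u
    c=[np.hypot(d['box'][0]+d['box'][2]/2-u[0],d['box'][1]+d['box'][3]/2-u[1]) for d in ds]
    k=int(np.argmin(c)); return ds[k]['pixels'].astype(bool),c[k]
def parts(p,case=CO):
    Rs,ts=sleeve(p); return [SL@Rs.T+ts, case@Rs.T+ts]
E
python3 - <<'E'
from h import *
obs=[]
for c,uc,us in [("side",(256,219),(237,238)),("top",(309,208),(310,232))]:
    read_camera(c); i=camera_info(c)
    a,_=near(silhouettes(c,"case_a"),uc); b,_=near(silhouettes(c,"sleeve_a"),us)
    obs.append((i,(a|b).astype(np.float32))); print(c,a.sum(),b.sum())
def cost(p,sel=(0,1)): return sum(np.abs(hullmask(obs[k][0],parts(p))-obs[k][1]).sum() for k in sel)
best={}
for sel in [(0,1),(0,),(1,)]:
    r=min((minimize(cost,[.32,-.14,y],args=(sel,),method='Nelder-Mead',options=dict(initial_simplex=[[.32,-.14,y],[.36,-.14,y],[.32,-.11,y],[.32,-.14,y+.2]],xatol=1e-4,fatol=.05)) for y in(-.1,.1,.25)),key=lambda r:r.fun)
    print(sel,r.x,r.fun,sleeve(r.x)[1])
E
```

```text
side 398 1240
top 442 955
(0, 1) [ 0.43945495 -0.13696079  0.19607528] 186.25 [ 0.48359269 -0.12819383  0.078     ]
(0,) [ 0.43942208 -0.13397923  0.16708028] 76.75 [ 0.48379544 -0.12649555  0.078     ]
(1,) [ 0.43974313 -0.13797209  0.18303787] 79.5 [ 0.48399142 -0.12978131  0.078     ]
```

```bash
cat >> h.py <<'E'
P0=[.4396,-.136,.183]
def target(sc,which,p=P0): # TCP at sleeve coords sc, orientation A/B
    Rs,ts=sleeve(p); M=np.diag([-1,1,-1]) if which=='A' else np.diag([1,-1,-1])
    return ts+Rs@np.array(sc), Rs@M
def rel(pt,Rt):
    s=get_state(); Rc=rot(s['orientation'])
    d=Rc.T@(pt-s['tcp_pos'])*100; w=np.degrees(R.from_matrix(Rc.T@Rt).as_rotvec())
    print('cm',d.round(2),'deg',w.round(2),'|d|',np.linalg.norm(d).round(2),'|w|',np.linalg.norm(w).round(1),'t',round(s['clock'],2),'gap',s['finger_gap'])
def insl(p=P0): # TCP now in sleeve frame
    s=get_state(); Rs,ts=sleeve(p); Rc=Rs.T@rot(s['orientation'])
    print('tcp in sleeve mm',(Rs.T@(s['tcp_pos']-ts)*1e3).round(1),'euler A-err',np.degrees(R.from_matrix(Rc@np.diag([-1,1,-1])).as_rotvec()).round(2),'F sl',(Rs.T@s['wrist_force']).round(1),'M',s['ft_torque'].round(2),'gap',s['finger_gap'].round(4),'q',s['joint_pos'].round(2),'t',round(s['clock'],2))
E
python3 - <<'E'
from h import *
rel(*target([.03,0,.17],'A'))
for n in ["top"]:
    read_camera(n);i=camera_info(n)
    for l,h in [("board",.018),("cutter",.04),("press",.03),("pin",.043),("mug",.09)]:
        for d in silhouettes(n,l)[:1]:
            x,y,w,hh=d['box']; o=[]
            for u in [(x,y),(x+w,y+hh)]:
                r=rot(i['attitude'])@np.linalg.inv(i['K'])@[*u,1]; o.append((i['xyz']+r*(h-i['xyz'][2])/r[2])[:2].round(3))
            print(l,round(d['p'],2),o)
E
```

```text
cm [-43.17 -51.68  -0.32] deg [-11.31 -33.75 -35.89] |d| 67.34 |w| 50.5 t 0.9 gap 0.08515551117454359
board 0.56 [array([0.773, 0.24 ]), array([ 0.547, -0.281])]
cutter 0.76 [array([0.676, 0.223]), array([0.601, 0.156])]
press 0.88 [array([ 0.672, -0.156]), array([ 0.579, -0.262])]
pin 0.73 [array([0.756, 0.177]), array([ 0.7  , -0.155])]
mug 0.73 [array([ 0.519, -0.108]), array([ 0.455, -0.175])]
```

Call:
{"method": "send_rows", "body": {
  "series": [-43.2, -51.7, -0.3, -11.3, -33.7, -35.9, 1, -43.2, -51.7, -0.3, -11.3, -33.7, -35.9, 1, -43.2, -51.7, -0.3, -11.3, -33.7, -35.9, 1, -43.2, -51.7, -0.3, -11.3, -33.7, -35.9, 1, -43.2, -51.7, -0.3, -11.3, -33.7, -35.9, 1, -43.2, -51.7, -0.3, -11.3, -33.7, -35.9, 1, -43.2, -51.7, -0.3, -11.3, -33.7, -35.9, 1, -43.2, -51.7, -0.3, -11.3, -33.7, -35.9, 1, -43.2, -51.7, -0.3, -11.3, -33.7, -35.9, 1, -43.2, -51.7, -0.3, -11.3, -33.7, -35.9, 1]
}}

```text
clock: 2.03
tcp_pos: [0.3449, 0.142, 0.2329]
orientation: [0.299, -0.088, 0.95, 0.028]
wrist_force: [1.1, -0.4, -0.1]
finger_gap: 0.0852
```

Run:
```python
from h import *
rel(*target([.03,0,.17],'A'))
```

```text
cm [ -1.24 -29.06   0.67] deg [ 0.06 -0.03  0.1 ] |d| 29.09 |w| 0.1 t 2.03 gap 0.08517034674662657
```

Call:
{"method": "send_rows", "body": {
  "series": [-1.2, -29.0, 0.7, 0, 0, 0, 1, -1.2, -29.0, 0.7, 0, 0, 0, 1, -1.2, -29.0, 0.7, 0, 0, 0, 1, -1.2, -29.0, 0.7, 0, 0, 0, 1, -1.2, -29.0, 0.7, 0, 0, 0, 1, -1.2, -29.0, 0.7, 0, 0, 0, 1, -1.2, -29.0, 0.7, 0, 0, 0, 1, -1.2, -29.0, 0.7, 0, 0, 0, 1, -1.2, -29.0, 0.7, 0, 0, 0, 1, -1.2, -29.0, 0.7, 0, 0, 0, 1]
}}

```text
clock: 2.87
tcp_pos: [0.4128, -0.1427, 0.2336]
orientation: [0.297, -0.085, 0.951, 0.027]
wrist_force: [-0.1, 0.6, 0.2]
finger_gap: 0.0856
```

Run:
```python
from h import *
insl(); i=camera_info("wrist"); print(i)
im=read_camera("wrist"); cv2.imwrite("pics/w1.png",im)
for l in ["case_a","sleeve_a","stand_a","roller_a"]:
    for d in silhouettes("wrist",l)[:3]: print(l,round(d['p'],2),d['box'],d['pixels'].sum())
for P in parts(P0): print(proj(i,P).round(0).tolist())
```

```text
Traceback (most recent call last):
  File "h.py", line 33, in insl
    print('tcp in sleeve mm',(Rs.T@(s['tcp_pos']-ts)*1e3).round(1),'euler A-err',np.degrees(R.from_matrix(Rc@np.diag([-1,1,-1])).as_rotvec()).round(2),'F sl',(Rs.T@s['wrist_force']).round(1),'M',s['ft_torque'].round(2),'gap',s['finger_gap'].round(4),'q',s['joint_pos'].round(2),'t',round(s['clock'],2))
                                                                                                                                                                                                                                 ^^^^^^^^^^^^^^^^^^^^^
AttributeError: 'float' object has no attribute 'round'
```

```bash
sed -i "s/s\['finger_gap'\].round(4)/round(s['finger_gap'],4)/" h.py
python3 - <<'E'
from h import *
insl(); i=camera_info("wrist"); print(i)
im=read_camera("wrist"); cv2.imwrite("pics/w1.png",im)
import pickle
obs={}
for l in ["case_a","sleeve_a","stand_a","roller_a"]:
    for d in silhouettes("wrist",l)[:3]: print(l,round(d['p'],2),d['box'],d['pixels'].sum()); obs.setdefault(l,[]).append(d)
pickle.dump((i,obs),open("w1.pkl","wb"))
for P in parts(P0): print(proj(i,P).round(0).tolist())
E
```

```text
tcp in sleeve mm [ 29.8  -1.7 169.1] euler A-err [-0.09  0.26 -0.28] F sl [0.2 0.6 0.2] M [-0.05  0.54  0.02] gap 0.0856 q [-0.89 -0.3  -0.72  0.83  0.52 -0.98] t 2.87
{'K': array([[293.67919971,   0.        , 258.49871095],
       [  0.        , 293.67919971, 190.50434277],
       [  0.        ,   0.        ,   1.        ]]), 'xyz': array([ 0.27919553, -0.16807905,  0.31236057]), 'attitude': array([0.27136969, 0.58100816, 0.69483627, 0.32556192])}
case_a 0.96 [229.8, 105.3, 57.5, 91.0] 2745
case_a 0.59 [496.2, 170.8, 15.1, 36.6] 434
sleeve_a 0.97 [472.9, 59.6, 37.3, 113.0] 3244
sleeve_a 0.6 [221.0, 22.8, 74.9, 131.3] 8732
stand_a 0.56 [220.8, 8.8, 80.3, 143.4] 10041
stand_a 0.56 [447.8, 38.2, 64.2, 135.5] 5345
stand_a 0.51 [474.4, 57.6, 37.6, 115.3] 3223
roller_a 0.85 [230.9, 107.1, 57.9, 20.9] 1056
[[229.0, 39.0], [223.0, 24.0], [293.0, 39.0], [300.0, 24.0], [232.0, 146.0], [227.0, 153.0], [290.0, 146.0], [296.0, 153.0]]
[[238.0, 147.0], [235.0, 152.0], [285.0, 147.0], [289.0, 152.0], [239.0, 184.0], [236.0, 193.0], [284.0, 183.0], [288.0, 193.0]]
```

View pics/w1.png

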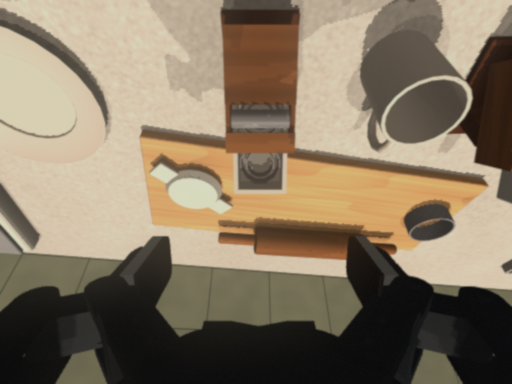

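Run:
```python
from h import *
import pickle
i,o=pickle.load(open("w1.pkl","rb"))
c=o["case_a"][0]["pixels"]; m=(o["sleeve_a"][1]["pixels"]|c|o["roller_a"][0]["pixels"])
for r in (40,80,100,140,145,165,175,185): 
    k=np.where(m[r])[0]; print(r,k.min(),k.max(),end=' ; ')
m=m.astype(np.float32)
f=lambda p:np.abs(hullmask(i,parts(p))-m).sum()
r=minimize(f,P0,method='Nelder-Mead',options=dict(initial_simplex=[P0]+[list(np.array(P0)+d) for d in np.diag([.01,.008,.05])],xatol=1e-4,fatol=.05))
print('\n',r.x,r.fun,f(P0),sleeve(r.x)[1])
g=cv2.imread("pics/w1.png").astype(int).sum(2)
for row in (45,80,100,148,160,180): 
    d=np.diff(g[row,200:320]); k=np.argsort(-abs(d))[:6]; print(row,sorted((200+k).tolist()))
for P in parts(P0): pass
```

```text
40 222 297 ; 80 223 296 ; 100 224 295 ; 140 225 294 ; 145 225 294 ; 165 233 285 ; 175 233 285 ; 185 233 285 ; 
 [ 0.44025752 -0.13808719  0.17526141] 166.6875 862.3125 [ 0.48456816 -0.13024074  0.078     ]
45 [221, 222, 223, 296, 297, 298]
80 [222, 223, 224, 295, 296, 297]
100 [223, 224, 225, 294, 295, 296]
148 [293, 294, 295, 298, 299, 300]
160 [236, 237, 242, 278, 281, 282]
180 [220, 237, 238, 280, 281, 282]
```

```bash
sed -i "s/^P0=.*/P0=[.440,-.1375,.177]/" h.py
python3 - <<'E'
from h import *
insl(); rel(*target([.022,0,.001],'A'))
E
```

```text
tcp in sleeve mm [ 30.    4.6 169.1] euler A-err [0.28 0.21 0.38] F sl [-0.1  0.3  0.5] M [-0.12  0.5  -0.03] gap 0.0856 q [-0.88 -0.31 -0.72  0.83  0.52 -0.98] t 3.12
cm [ 0.75 -0.54 16.81] deg [ 0.28 -0.21  0.38] |d| 16.84 |w| 0.5 t 3.12 gap 0.08556191491728539
```

Run:
```python
from h import *
s=get_state(); print(s['tcp_pos'],s['qvel'].round(3)); insl([.4396,-.136,.183]); insl()
read_camera("wrist"); print(camera_info("wrist")['xyz']); insl()
```

```text
[ 0.41220648 -0.13777784  0.23377537] [ 0.006 -0.003  0.005 -0.002 -0.002 -0.001]
tcp in sleeve mm [ 30.2   3.2 169.1] euler A-err [0.09 0.21 0.09] F sl [-0.1  0.3  0.5] M [-0.12  0.5  -0.03] gap 0.0856 q [-0.88 -0.31 -0.72  0.83  0.52 -0.98] t 3.12
tcp in sleeve mm [ 30.    4.6 169.1] euler A-err [0.28 0.21 0.38] F sl [-0.1  0.3  0.5] M [-0.12  0.5  -0.03] gap 0.0856 q [-0.88 -0.31 -0.72  0.83  0.52 -0.98] t 3.12
[ 0.27883419 -0.16414981  0.31252298]
tcp in sleeve mm [ 30.2   4.5 169.2] euler A-err [0.27 0.19 0.4 ] F sl [ 0.6  0.9 -0.3] M [-0.08  0.48 -0.01] gap 0.0856 q [-0.88 -0.31 -0.72  0.83  0.52 -0.98] t 3.17
```

```bash
cat >> h.py <<'E'
def wfit(p0=P0,fn=None):
    i=camera_info("wrist"); im=read_camera("wrist")
    if fn: cv2.imwrite(fn,im)
    q=proj(i,parts(p0)[0]).mean(0); qc=proj(i,parts(p0)[1]).mean(0)
    m=near(silhouettes("wrist","sleeve_a"),q)[0]|near(silhouettes("wrist","case_a"),qc)[0]|near(silhouettes("wrist","roller_a"),q)[0]
    m=m.astype(np.float32); f=lambda p:np.abs(hullmask(i,parts(p))-m).sum()
    r=minimize(f,p0,method='Nelder-Mead',options=dict(initial_simplex=[p0]+[list(np.array(p0)+d) for d in np.diag([.01,.008,.05])],xatol=1e-4,fatol=.05))
    print(r.x.round(4),r.fun,m.sum(),sleeve(r.x)[1].round(4)); return r.x
E
python3 - <<'E'
from h import *
wfit(fn="pics/w2.png"); wfit()
E
```

```text
[ 0.4398 -0.1382  0.1772] 243.9375 11598.0 [ 0.4841 -0.1302  0.078 ]
[ 0.4399 -0.1381  0.173 ] 275.4375 11414.0 [ 0.4842 -0.1304  0.078 ]
```

```bash
sed -i "s/^P0=.*/P0=[.440,-.138,.176]/" h.py
python3 - <<'E'
from h import *
insl(); rel(*target([.022,0,.001],'A'))
E
```

```text
tcp in sleeve mm [ 30.2   3.4 169.2] euler A-err [0.25 0.21 0.35] F sl [ 0.9  0.  -0.1] M [-0.05  0.5  -0.08] gap 0.0857 q [-0.88 -0.3  -0.72  0.83  0.52 -0.98] t 3.57
cm [ 0.77 -0.41 16.82] deg [ 0.25 -0.21  0.35] |d| 16.84 |w| 0.5 t 3.57 gap 0.0856735442312418
```

Call:
{"method": "send_rows", "body": {
  "series": [0.8, -0.4, 4, 0.2, -0.2, 0.4, 1, 0.8, -0.4, 8, 0.2, -0.2, 0.4, 1, 0.8, -0.4, 11, 0.2, -0.2, 0.4, 1, 0.8, -0.4, 13, 0.2, -0.2, 0.4, 1, 0.8, -0.4, 15, 0.2, -0.2, 0.4, 1, 0.8, -0.4, 16.8, 0.2, -0.2, 0.4, 1, 0.8, -0.4, 16.8, 0.2, -0.2, 0.4, 1, 0.8, -0.4, 16.8, 0.2, -0.2, 0.4, 1, 0.8, -0.4, 16.8, 0.2, -0.2, 0.4, 1]
}}

```text
clock: 4.32
tcp_pos: [0.5009, -0.1273, 0.0916]
orientation: [0.299, -0.083, 0.95, 0.027]
wrist_force: [-0.0, -0.2, -0.7]
finger_gap: 0.0853
```

Run:
```python
from h import *
insl(); a=read_camera("wrist"); b=read_camera("side")
cv2.imwrite("pics/g1.png",np.hstack([a,cv2.resize(b[170:270,190:300],(400,384))])[:,110:])
insl()
```

```text
tcp in sleeve mm [21.6 -0.2  1.5] euler A-err [ 0.06  0.02 -0.09] F sl [-0.5 -0.2 -0.5] M [-0.06  0.5   0.03] gap 0.0853 q [-0.66  0.   -0.9   0.23  0.44 -0.74] t 4.32
tcp in sleeve mm [22.2 -0.8  2. ] euler A-err [-0.02 -0.05 -0.07] F sl [ 0.7 -0.7 -0.3] M [-0.09  0.55  0.01] gap 0.0849 q [-0.66  0.   -0.9   0.23  0.44 -0.74] t 4.42
```

View pics/g1.png

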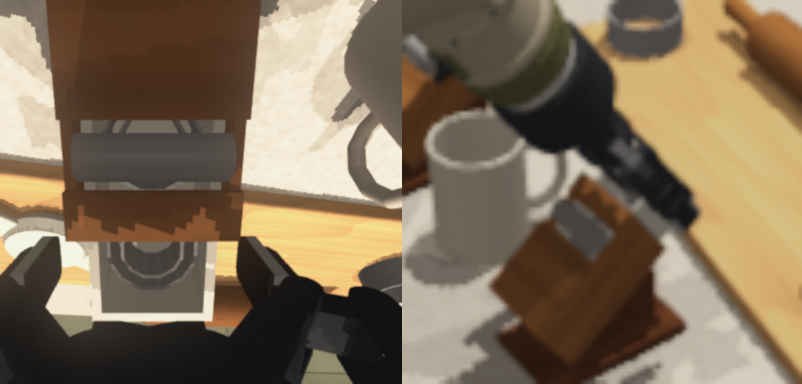

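The fingers straddle the protruding plain end, with its middle near column 153 of the crop and the finger gap centred at about 150. Next I close the gripper.

Call:
{"method": "send_rows", "body": {
  "series": [0, 0, 0, 0, 0, 0, 0.3, 0, 0, 0, 0, 0, 0, 0.3, 0, 0, 0, 0, 0, 0, 0.3, 0, 0, 0, 0, 0, 0, 0.3, 0, 0, 0, 0, 0, 0, 0.3, 0, 0, 0, 0, 0, 0, 0.3],
  "newtons": 60
}}

```text
clock: 4.92
tcp_pos: [0.5011, -0.1273, 0.0921]
orientation: [0.3, -0.083, 0.95, 0.027]
wrist_force: [-6.2, -0.2, 7.6]
finger_gap: 0.0497
```

Run:
```python
from h import *
insl()
```

```text
tcp in sleeve mm [22.  -0.2  1.8] euler A-err [ 0.03 -0.04 -0.08] F sl [-0.7  0.9  9.8] M [0.23 0.8  0.19] gap 0.0497 q [-0.66  0.   -0.9   0.23  0.44 -0.74] t 4.92
```

Call:
{"method": "send_rows", "body": {
  "series": [-0.6, 0, 0, 0, 0, 0, 0.3, -1.6, 0, 0, 0, 0, 0, 0.3, -2.8, 0, 0, 0, 0, 0, 0.3, -4.0, 0, 0, 0, 0, 0, 0.3, -5.2, 0, 0, 0, 0, 0, 0.3, -6.0, 0, 0, 0, 0, 0, 0.3, -6.0, 0, 0, 0, 0, 0, 0.3]
}}

```text
clock: 5.5
tcp_pos: [0.5513, -0.1192, 0.1273]
orientation: [0.301, -0.084, 0.95, 0.026]
wrist_force: [0.6, -0.5, -2.0]
finger_gap: 0.0493
```

Run:
```python
from h import *
insl()
```

```text
tcp in sleeve mm [83.9 -1.   1.5] euler A-err [-0.02 -0.14  0.03] F sl [-0.7 -0.6 -1.9] M [-0.15  0.56 -0.01] gap 0.0493 q [-0.57  0.02 -0.78  0.3   0.4  -0.65] t 5.5
```

Call:
{"method": "send_rows", "body": {
  "series": [-1.2, 0, 0, 0, 0, 0, 0.3, -2.6, 0, 0, 0, 0, 0, 0.3, -4.2, 0, 0, 0, 0, 0, 0.3, -6.0, 0, 0, 0, 0, 0, 0.3, -7.0, 0, -1, 0, 0, 0, 0.3, -8.5, 0, -3.3, 0, 0, 0, 0.3, -8.5, 0, -3.5, 0, 0, 0, 0.3, -8.5, 0, -3.5, 0, 0, 0, 0.3, -8.5, 0, -3.5, 0, 0, 0, 0.3]
}}

```text
clock: 6.25
tcp_pos: [0.5974, -0.11, 0.2019]
orientation: [0.299, -0.083, 0.95, 0.027]
wrist_force: [0.2, -0.2, -3.2]
finger_gap: 0.049
```

```bash
cat >> h.py <<'E'
LAY=np.array([[0,1,0],[1,0,0],[0,0,-1.]])  # columns: tool x=+y, y=+x, z=down
E
python3 - <<'E'
from h import *
insl(); b=read_camera("side"); cv2.imwrite("pics/s2.png",cv2.resize(b[120:280,180:380],(600,480)))
rel(np.array([.62,-.035,.19]),LAY); rel(np.array([.62,-.035,.19]),target([0,0,0],'A')[1])
s=get_state(); print(s['tcp_pos'])
E
```

```text
tcp in sleeve mm [165.2  -0.   35.6] euler A-err [ 0.07  0.09 -0.12] F sl [-1.7 -0.2 -2.8] M [-0.08  0.67  0.01] gap 0.049 q [-0.5   0.01 -0.58  0.49  0.37 -0.58] t 6.25
cm [-2.28  6.96  2.97] deg [30.44 25.27 96.52] |d| 7.9 |w| 104.3 t 6.3 gap 0.04939817622073607
cm [-2.28  6.96  2.97] deg [ 0.12 -0.15 -0.15] |d| 7.9 |w| 0.2 t 6.3 gap 0.04939817622073607
[ 0.59703614 -0.10978007  0.20113085]
```

View pics/s2.png

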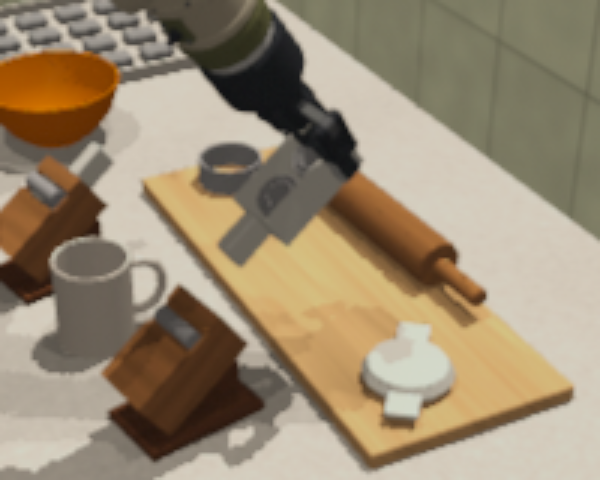

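The picture shows the case hanging clear of the sleeve, held by its plain end, with the tab pointing down and back. Next I turn it level over the board.

Call:
{"method": "send_rows", "body": {
  "series": [-2.3, 7, 3, 30.4, 25.3, 96.5, 0.3, -2.3, 7, 3, 30.4, 25.3, 96.5, 0.3, -2.3, 7, 3, 30.4, 25.3, 96.5, 0.3, -2.3, 7, 3, 30.4, 25.3, 96.5, 0.3, -2.3, 7, 3, 30.4, 25.3, 96.5, 0.3, -2.3, 7, 3, 30.4, 25.3, 96.5, 0.3, -2.3, 7, 3, 30.4, 25.3, 96.5, 0.3, -2.3, 7, 3, 30.4, 25.3, 96.5, 0.3, -2.3, 7, 3, 30.4, 25.3, 96.5, 0.3, -2.3, 7, 3, 30.4, 25.3, 96.5, 0.3]
}}

```text
clock: 7.13
tcp_pos: [0.6205, -0.0344, 0.1897]
orientation: [0.112, 0.479, 0.871, 0.01]
wrist_force: [0.0, 0.0, -3.0]
finger_gap: 0.0493
```

Run:
```python
from h import *
rel(np.array([.62,-.035,.19]),LAY)
```

```text
cm [-0.03 -0.06 -0.04] deg [10.08  8.36 32.21] |d| 0.08 |w| 34.8 t 7.13 gap 0.049256185104719845
```

Call:
{"method": "send_rows", "body": {
  "series": [0, 0, 0, 10.0, 8.3, 32, 0.3, 0, 0, 0, 10.0, 8.3, 32, 0.3, 0, 0, 0, 10.0, 8.3, 32, 0.3, 0, 0, 0, 10.0, 8.3, 32, 0.3, 0, 0, 0, 10.0, 8.3, 32, 0.3, 0, 0, 0, 10.0, 8.3, 32, 0.3, 0, 0, 0, 10.0, 8.3, 32, 0.3, 0, 0, 0, 10.0, 8.3, 32, 0.3]
}}

```text
clock: 7.8
tcp_pos: [0.6209, -0.0349, 0.1905]
orientation: [0.003, 0.703, 0.711, 0.001]
wrist_force: [-0.3, 0.8, -3.6]
finger_gap: 0.0496
```

Run:
```python
from h import *
rel(np.array([.62,-.035,.024]),LAY); print(get_state()['joint_pos'].round(2))
```

```text
cm [ 0.04 -0.17 16.65] deg [0.27 0.17 0.64] |d| 16.65 |w| 0.7 t 7.8 gap 0.04956231025260666
[-0.18  0.41  0.09  1.24 -0.    1.38]
```

Call:
{"method": "send_rows", "body": {
  "series": [0, -0.1, 4, 0.3, 0.2, 0.6, 0.3, 0, -0.1, 8, 0.3, 0.2, 0.6, 0.3, 0, -0.1, 11, 0.3, 0.2, 0.6, 0.3, 0, -0.1, 14, 0.3, 0.2, 0.6, 0.3, 0, -0.1, 16, 0.3, 0.2, 0.6, 0.3, 0, -0.1, 16.6, 0.3, 0.2, 0.6, 0.3, 0, -0.1, 16.9, 0.3, 0.2, 0.6, 0.3, 0, -0.1, 16.9, 0.3, 0.2, 0.6, 0.3, 0, -0.1, 16.9, 0.3, 0.2, 0.6, 0.3]
}}

```text
clock: 8.55
tcp_pos: [0.6228, -0.0355, 0.0246]
orientation: [0.001, 0.707, 0.707, 0.001]
wrist_force: [0.5, -0.2, -1.8]
finger_gap: 0.0494
```

Run:
```python
from h import *
s=get_state(); print(s['wrist_force'].round(1),s['ft_torque'].round(2))
rel(np.array([.62,-.035,.0198]),LAY)
```

```text
[ 0.5 -0.2 -1.8] [-0.1  -0.02  0.01]
cm [ 0.05 -0.28  0.48] deg [ 0.22 -0.   -0.05] |d| 0.56 |w| 0.2 t 8.55 gap 0.049429258325040554
```

Call:
{"method": "send_rows", "body": {
  "series": [0, 0, 0.2, 0, 0, 0, 0.3, 0, 0, 0.3, 0, 0, 0, 0.3, 0, 0, 0.3, 0, 0, 0, 0.3]
}}

```text
clock: 8.8
tcp_pos: [0.6222, -0.0356, 0.0207]
orientation: [0.001, 0.708, 0.707, 0.001]
wrist_force: [-0.4, -0.2, -1.4]
finger_gap: 0.0493
```

Run:
```python
from h import *
s=get_state(); print(s['wrist_force'].round(1),s['ft_torque'].round(2)); b=read_camera("side"); cv2.imwrite("pics/s3.png",cv2.resize(b[140:260,230:350],(500,500),interpolation=cv2.INTER_CUBIC))
```

```text
[-0.4 -0.2 -1.4] [-0.09  0.04 -0.02]
```

View pics/s3.png

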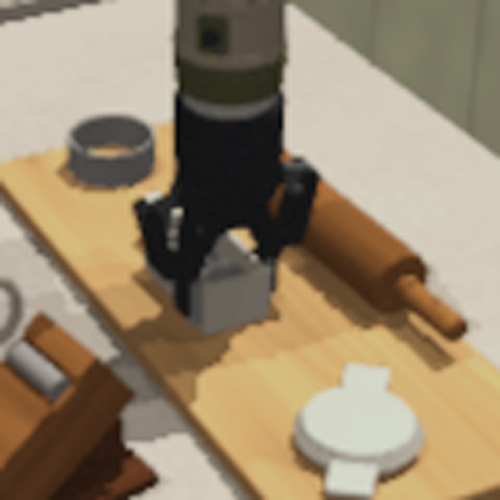

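Call:
{"method": "send_rows", "body": {
  "series": [0, 0, 0.2, 0, 0, 0, 0.3, 0, 0, 0.2, 0, 0, 0, 0.3, 0, 0, 0.2, 0, 0, 0, 0.9, 0, 0, 0.2, 0, 0, 0, 0.9, 0, 0, 0.2, 0, 0, 0, 0.9, 0, 0, 0.2, 0, 0, 0, 0.9, 0, 0, -2, 0, 0, 0, 0.9, 0, 0, -6, 0, 0, 0, 0.9, 0, 0, -9, 0, 0, 0, 0.9, 0, 0, -9, 0, 0, 0, 0.9]
}}

```text
clock: 9.68
tcp_pos: [0.6256, -0.0362, 0.1167]
orientation: [0.004, 0.708, 0.707, 0.004]
wrist_force: [1.2, -0.2, 0.7]
finger_gap: 0.0768
```

Run:
```python
from h import *
s=get_state(); print(s['tcp_pos'],s['wrist_force'].round(1),s['finger_gap'])
C=box((-.05,.05),(-.025,.025),(0,.04)); T=box((.05,.09),(-.008,.008),(.006,.036))
for c in ["side","top","wrist"]:
    i=camera_info(c); im=read_camera(c); cv2.imwrite(f"pics/l_{c}.png",im)
    Z=R.from_euler('z',90,degrees=True).as_matrix(); u=proj(i,C@Z.T+[.62,0,.018])
    for d in silhouettes(c,"case_a")[:3]: print(c,round(d['p'],2),d['box'],d['pixels'].sum())
    print(u.min(0),u.max(0))
    def mk(p):
        Z=R.from_euler('z',p[2]).as_matrix(); return [C@Z.T+[p[0],p[1],.018],T@Z.T+[p[0],p[1],.018]]
    m=near(silhouettes(c,"case_a"),u.mean(0))[0].astype(np.float32)
    f=lambda p:np.abs(hullmask(i,mk(p))-m).sum()
    p0=[.622,-.003,1.57]
    r=minimize(f,p0,method='Nelder-Mead',options=dict(initial_simplex=[p0]+[list(np.array(p0)+d) for d in np.diag([.01,.008,.05])],xatol=1e-4,fatol=.05))
    print(c,r.x,r.fun,m.sum())
```

```text
[ 0.6256487  -0.03621577  0.11672996] [ 1.2 -0.2  0.7] 0.07678100442989036
side 0.71 [263.5, 189.8, 29.6, 33.1] 673
side 0.59 [190.4, 167.8, 26.1, 18.3] 107
[262.55015795 188.75042811] [292.99062949 220.11128815]
side [ 6.21668362e-01 -1.34446639e-04  1.55991166e+00] 43.0625 673.0
top 0.5 [189.6, 206.2, 16.1, 24.2] 209
top 0.44 [192.8, 110.1, 123.2, 23.4] 671
top 0.39 [171.0, 140.2, 30.4, 29.4] 249
[236.68167207 149.77293142] [274.34119297 170.85519763]
top [0.40590775 0.03157739 2.08328097] 1516.1875 671.0
wrist 0.86 [222.0, 15.9, 82.6, 219.9] 13291
[216.03408787  77.0495775 ] [297.37793921 228.47271181]
wrist [ 0.62322603 -0.00416505  1.55786507] 365.3125 13291.0
```

Run:
```python
from h import *
rel(np.array([.6225,.069,.0215]),LAY); s=get_state(); print(s['qvel'].round(3))
```

```text
cm [10.43  0.18  8.71] deg [-0.09 -0.06 -0.09] |d| 13.59 |w| 0.1 t 10.13 gap 0.07686614257921115
[ 0.001 -0.003  0.008  0.002  0.002  0.002]
```

Call:
{"method": "send_rows", "body": {
  "series": [4, 0.2, 0, 0, 0, 0, 0.9, 8, 0.2, 0, 0, 0, 0, 0.9, 10.4, 0.2, 2, 0, 0, 0, 0.7, 10.4, 0.2, 5, 0, 0, 0, 0.7, 10.4, 0.2, 7.5, 0, 0, 0, 0.7, 10.4, 0.2, 8.7, 0, 0, 0, 0.7, 10.4, 0.2, 8.7, 0, 0, 0, 0.7, 10.4, 0.2, 8.7, 0, 0, 0, 0.7, 10.4, 0.2, 8.7, 0, 0, 0, 0.7]
}}

```text
clock: 10.88
tcp_pos: [0.6249, 0.0681, 0.0242]
orientation: [0.001, 0.708, 0.706, 0.001]
wrist_force: [0.4, 0.2, -0.1]
finger_gap: 0.0597
```

Run:
```python
from h import *
s=get_state(); print(s['wrist_force'].round(1)); rel(np.array([.6225,.069,.0215]),LAY)
a=read_camera("wrist"); b=read_camera("side"); cv2.imwrite("pics/g2.png",np.hstack([a[:,100:],cv2.resize(b[150:246,230:326],(384,384))]))
```

```text
[ 0.4  0.2 -0.1]
cm [ 0.09 -0.24  0.27] deg [ 0.15 -0.04 -0.13] |d| 0.37 |w| 0.2 t 10.88 gap 0.059654363291143424
```

View pics/g2.png

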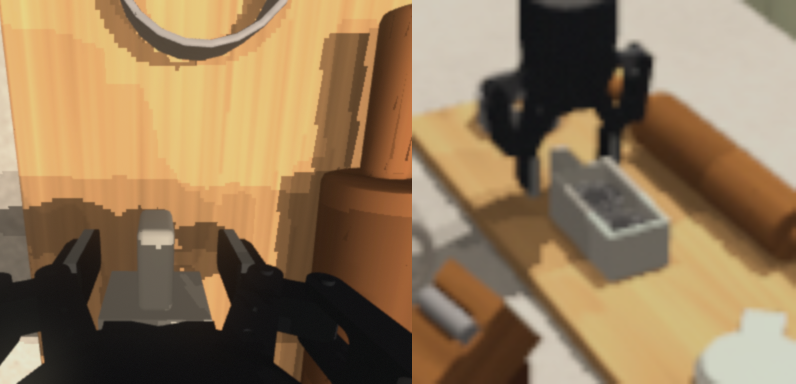

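The tab stands between the fingers, at column 156 against a finger middle of about 159. I close on it.

Call:
{"method": "send_rows", "body": {
  "series": [0, -0.1, 0.1, 0, 0, 0, 0.7, 0, -0.1, 0.1, 0, 0, 0, 0, 0, -0.1, 0.1, 0, 0, 0, 0, 0, -0.1, 0.1, 0, 0, 0, 0, 0, -0.1, 0.1, 0, 0, 0, 0, 0, -0.1, 0.1, 0, 0, 0, 0, 0, -0.1, 0.1, 0, 0, 0, 0, 0, -0.1, 0.1, 0, 0, 0, 0, 0, -0.1, 0.1, 0, 0, 0, 0],
  "newtons": 90
}}

```text
clock: 11.73
tcp_pos: [0.6229, 0.0686, 0.0223]
orientation: [0.0, 0.708, 0.707, 0.001]
wrist_force: [-1.7, -0.7, 6.0]
finger_gap: 0.0148
```

Run:
```python
from h import *
s=get_state(); print(s['tcp_pos'],s['wrist_force'].round(1),s['ft_torque'].round(2)); rel(np.array([.6225,.069,.0215]),LAY)
```

```text
[0.62287025 0.06857719 0.02234057] [-1.7 -0.7  6. ] [-0.02  0.36 -0.03]
cm [ 0.04 -0.04  0.08] deg [ 0.07 -0.04 -0.09] |d| 0.1 |w| 0.1 t 11.73 gap 0.014790276190426667
```

Call:
{"method": "send_rows", "body": {
  "series": [0, 0, -1, 0, 0, 0, 0, 0, 0, -4, 0, 0, 0, 0, 0, 0, -8, 0, 0, 0, 0, 0, 0, -12, 0, 0, 0, 0, 0, 0, -16, 0, 0, 0, 0, 0, 0, -18, 0, 0, 0, 0, 0, 0, -18, 0, 0, 0, 0, 0, 0, -18, 0, 0, 0, 0]
}}

```text
clock: 12.4
tcp_pos: [0.6234, 0.0685, 0.2032]
orientation: [0.001, 0.708, 0.707, 0.002]
wrist_force: [-0.4, 0.8, -2.5]
finger_gap: 0.0149
```

Run:
```python
from h import *
rel(*target([.18,0,.05],'B')); s=get_state(); print(s['tcp_pos'],s['wrist_force'].round(1),s['ft_torque'].round(2),s['finger_gap'],s['joint_pos'].round(2))
```

```text
cm [-17.78  -2.18  -1.92] deg [-24.19  28.9   77.19] |d| 18.02 |w| 85.9 t 12.4 gap 0.01493011533711737
[0.62335698 0.06848451 0.2032372 ] [-0.4  0.8 -2.5] [ 0.1   0.04 -0.01] 0.01493011533711737 [-0.02  0.42  0.13  1.28  0.    1.55]
```

Call:
{"method": "send_rows", "body": {
  "series": [-17.8, -2.2, -1.9, -24.2, 28.9, 77.2, 0, -17.8, -2.2, -1.9, -24.2, 28.9, 77.2, 0, -17.8, -2.2, -1.9, -24.2, 28.9, 77.2, 0, -17.8, -2.2, -1.9, -24.2, 28.9, 77.2, 0, -17.8, -2.2, -1.9, -24.2, 28.9, 77.2, 0, -17.8, -2.2, -1.9, -24.2, 28.9, 77.2, 0, -17.8, -2.2, -1.9, -24.2, 28.9, 77.2, 0, -17.8, -2.2, -1.9, -24.2, 28.9, 77.2, 0, -17.8, -2.2, -1.9, -24.2, 28.9, 77.2, 0, -17.8, -2.2, -1.9, -24.2, 28.9, 77.2, 0]
}}

```text
clock: 13.23
tcp_pos: [0.5984, -0.1094, 0.2173]
orientation: [-0.024, 0.946, 0.197, 0.255]
wrist_force: [-0.3, 0.3, -2.2]
finger_gap: 0.0146
```

Run:
```python
from h import *
rel(*target([.18,0,.05],'B'));print(get_state()['joint_pos'].round(2))
```

```text
cm [ 0.47  0.13 -0.28] deg [-4.12  5.09 12.33] |d| 0.56 |w| 14.0 t 13.23 gap 0.014568355754857968
[-0.49  0.07 -0.42  0.7   0.36  2.31]
```

Call:
{"method": "send_rows", "body": {
  "series": [0.3, 0.1, -0.2, -4.1, 5.1, 12.3, 0, 0.3, 0.1, -0.2, -4.1, 5.1, 12.3, 0, 0.3, 0.1, -0.2, -4.1, 5.1, 12.3, 0, 0.3, 0.1, -0.2, -4.1, 5.1, 12.3, 0, 0.3, 0.1, -0.2, -4.1, 5.1, 12.3, 0, 0.3, 0.1, -0.2, -4.1, 5.1, 12.3, 0]
}}

```text
clock: 13.73
tcp_pos: [0.6027, -0.11, 0.2239]
orientation: [-0.025, 0.949, 0.089, 0.301]
wrist_force: [0.2, -1.0, -2.6]
finger_gap: 0.015
```

Run:
```python
from h import *
insl(); rel(*target([.14,0,.0055],'B'))
b=read_camera("wrist"); d=read_camera("side"); cv2.imwrite("pics/b1.png",np.hstack([b[:,100:420],cv2.resize(d[150:246,210:306],(384,384))]))
C=box((-.05,.05),(-.025,.025),(0,.04)); T=box((.05,.09),(-.008,.008),(.006,.036))
# predicted case corners from grip, wrist view
s=get_state(); Rc=rot(s['orientation']); i=camera_info("wrist")
def world(P): # case frame -> tool: x along tool x, z along -tool z
    Q=np.c_[P[:,0]-.072,-P[:,1],-(P[:,2]-.0043)]; return Q@Rc.T+s['tcp_pos']
print(proj(i,world(C)).round(0).tolist()); insl()
```

```text
tcp in sleeve mm [182.1  -0.9  50.7] euler A-err [ 1.6000e-01  3.0000e-02 -1.7939e+02] F sl [-1.5 -1.  -2.2] M [-0.15  0.63  0.04] gap 0.015 q [-0.49 -0.   -0.53  0.54  0.36  2.56] t 13.73
cm [-4.21 -0.14  4.51] deg [-0.02 -0.1   0.61] |d| 6.17 |w| 0.6 t 13.73 gap 0.015003866818855658
[[295.0, 411.0], [304.0, 487.0], [218.0, 411.0], [208.0, 487.0], [301.0, 275.0], [314.0, 325.0], [212.0, 275.0], [197.0, 325.0]]
tcp in sleeve mm [182.4  -1.1  50.8] euler A-err [ 2.2000e-01 -1.0000e-02 -1.7942e+02] F sl [-1.  -0.9 -1.9] M [-0.12  0.69 -0.04] gap 0.015 q [-0.49 -0.   -0.53  0.54  0.36  2.56] t 13.83
```

View pics/b1.png

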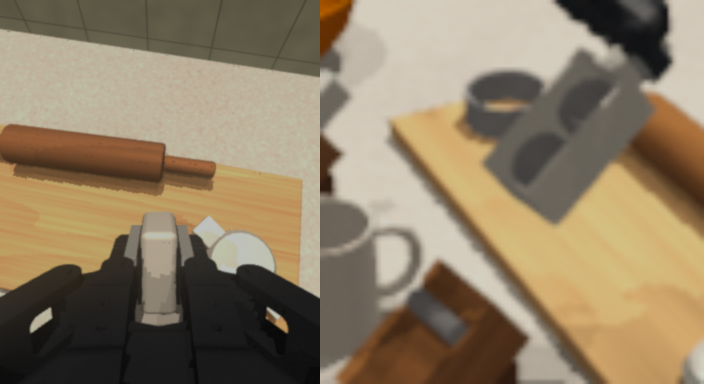

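The case is held by its tab, open top up, with the plain end towards the sleeve (side crop about (560,140)). Next I move to the mouth.

Call:
{"method": "send_rows", "body": {
  "series": [-1, -0.1, 2, 0, -0.1, 0.6, 0, -2, -0.1, 3.5, 0, -0.1, 0.6, 0, -3, -0.1, 4.5, 0, -0.1, 0.6, 0, -4.2, -0.1, 4.5, 0, -0.1, 0.6, 0, -4.2, -0.1, 4.5, 0, -0.1, 0.6, 0, -4.2, -0.1, 4.5, 0, -0.1, 0.6, 0, -4.2, -0.1, 4.5, 0, -0.1, 0.6, 0]
}}

```text
clock: 14.42
tcp_pos: [0.595, -0.1111, 0.1643]
orientation: [-0.026, 0.95, 0.083, 0.301]
wrist_force: [-0.4, -0.3, -1.7]
finger_gap: 0.015
```

Run:
```python
from h import *
C=box((-.05,.05),(-.025,.025),(0,.04)); T=box((.05,.09),(-.008,.008),(.006,.036))
insl(); rel(*target([.14,0,.0055],'B'))
Rs,ts=sleeve(P0)
x=read_camera("side"); y=read_camera("top"); I={}
s=get_state(); Rc=rot(s['orientation'])
for c,im,k in (("side",x,5),("top",y,5)):
    i=camera_info(c)
    def world(P): return np.c_[P[:,0]-.072,-P[:,1],-(P[:,2]-.0043)]@Rc.T+s['tcp_pos']
    u=proj(i,np.vstack([world(C),SL@Rs.T+ts])); 
    c0=u.mean(0).astype(int); h=38
    big=cv2.resize(im[c0[1]-h:c0[1]+h,c0[0]-h:c0[0]+h],None,fx=k,fy=k,interpolation=cv2.INTER_CUBIC)
    for P,col in ((world(C),(0,0,255)),(SL@Rs.T+ts,(0,255,0))):
        q=((proj(i,P)-(c0-h)+.5)*k).astype(int)
        for a in range(8):
            for b in (1,2,4):
                if not a&b: cv2.line(big,tuple(map(int,q[a])),tuple(map(int,q[a|b])),col,1)
    I[c]=big
cv2.imwrite("pics/pre.png",np.hstack([I["side"],I["top"]]))
```

```text
tcp in sleeve mm [141.5  -0.7   6.3] euler A-err [-2.4000e-01  1.0000e-01  1.7996e+02] F sl [-1.3 -0.2 -1.1] M [-0.14  0.64 -0.04] gap 0.015 q [-0.5   0.04 -0.65  0.38  0.37  2.56] t 14.42
cm [-0.15 -0.07  0.08] deg [ 0.07 -0.15 -0.04] |d| 0.18 |w| 0.2 t 14.42 gap 0.014965281870671884
```

View pics/pre.png

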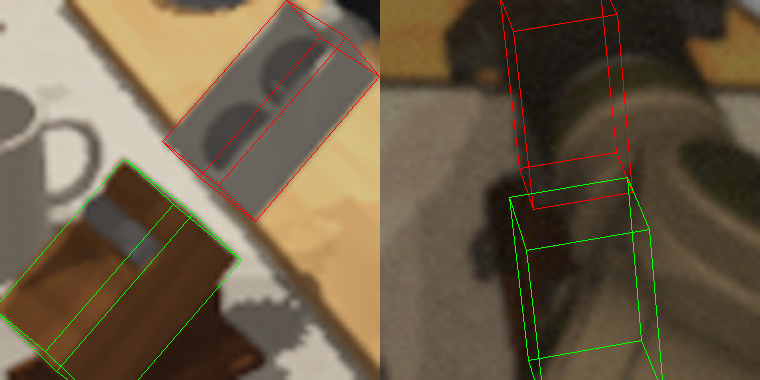

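The overlay matches in the side view to about a pixel; in the top view the arm hides the case. I begin the insertion.

Call:
{"method": "send_rows", "body": {
  "series": [-0.8, 0, 0, 0, 0, 0, 0, -1.6, 0, 0, 0, 0, 0, 0, -2.2, 0, 0, 0, 0, 0, 0, -2.8, 0, 0, 0, 0, 0, 0, -3.4, 0, 0, 0, 0, 0, 0, -3.4, 0, 0, 0, 0, 0, 0]
}}

```text
clock: 15.02
tcp_pos: [0.5645, -0.1151, 0.142]
orientation: [-0.027, 0.95, 0.082, 0.299]
wrist_force: [-0.2, -0.8, -2.2]
finger_gap: 0.0148
```

Run:
```python
from h import *
insl()
```

```text
tcp in sleeve mm [103.6   0.8   5.6] euler A-err [ 1.0000e-01 -6.0000e-02  1.7982e+02] F sl [-1.6 -0.7 -1.6] M [-0.11  0.64  0.01] gap 0.0148 q [-0.54  0.02 -0.73  0.34  0.39  2.52] t 15.02
```

Call:
{"method": "send_rows", "body": {
  "series": [-0.5, 0, 0.05, 0, 0, 0, 0, -1.0, 0, 0.1, 0, 0, 0, 0, -1.5, 0, 0.1, 0, 0, 0, 0, -2.0, 0, 0.1, 0, 0, 0, 0, -2.6, 0, 0.1, 0, 0, 0, 0, -3.2, 0, 0.1, 0, 0, 0, 0, -3.2, 0, 0.1, 0, 0, 0, 0]
}}

```text
clock: 15.6
tcp_pos: [0.5394, -0.1197, 0.1229]
orientation: [-0.027, 0.95, 0.083, 0.299]
wrist_force: [-0.7, -0.6, -3.1]
finger_gap: 0.0146
```

Run:
```python
from h import *
insl()
```

```text
tcp in sleeve mm [71.7  0.6  4.6] euler A-err [1.2000e-01 1.0000e-02 1.7984e+02] F sl [-2.4 -0.5 -2.1] M [-0.44  0.82 -0.02] gap 0.0146 q [-0.59  0.01 -0.8   0.3   0.41  2.48] t 15.6
```

Call:
{"method": "send_rows", "body": {
  "series": [-0.6, 0, 0, 0, 0, 0, 0, -1.3, 0, 0, 0, 0, 0, 0, -2.0, 0, 0, 0, 0, 0, 0, -2.7, 0, 0, 0, 0, 0, 0, -3.4, 0, 0, 0, 0, 0, 0, -4.0, 0, 0, 0, 0, 0, 0, -4.4, 0, 0, 0, 0, 0, 0, -4.6, 0, 0, 0, 0, 0, 0, -4.6, 0, 0, 0, 0, 0, 0]
}}

```text
clock: 16.35
tcp_pos: [0.503, -0.1262, 0.097]
orientation: [-0.027, 0.95, 0.083, 0.299]
wrist_force: [0.1, -0.1, -3.9]
finger_gap: 0.0146
```

Run:
```python
from h import *
insl()
```

```text
tcp in sleeve mm [26.5  0.6  4.6] euler A-err [ 6.0000e-02 -1.0000e-02  1.7984e+02] F sl [-2.2 -0.2 -3.2] M [-0.27  0.84 -0.09] gap 0.0146 q [-0.66 -0.01 -0.89  0.25  0.44  2.41] t 16.35
```

Call:
{"method": "send_rows", "body": {
  "series": [-0.15, 0, 0, 0, 0, 0, 0, -0.3, 0, 0, 0, 0, 0, 0, -0.45, 0, 0, 0, 0, 0, 0, -0.5, 0, 0, 0, 0, 0, 0, -0.5, 0, 0, 0, 0, 0, 0]
}}

```text
clock: 16.77
tcp_pos: [0.5, -0.1271, 0.0951]
orientation: [-0.026, 0.95, 0.083, 0.3]
wrist_force: [2.4, 0.2, -2.3]
finger_gap: 0.0147
```

Run:
```python
from h import *
insl()
```

```text
tcp in sleeve mm [22.9  0.2  4.8] euler A-err [-1.0000e-01  4.0000e-02  1.7992e+02] F sl [ 0.6 -0.2 -3.2] M [-0.14  0.35 -0.03] gap 0.0147 q [-0.66 -0.01 -0.9   0.24  0.44  2.4 ] t 16.77
```

Call:
{"method": "send_rows", "body": {
  "series": [-0.1, 0, 0, 0, 0, 0, 0, -0.2, 0, 0, 0, 0, 0, 0, -0.3, 0, 0, 0, 0, 0, 0, -0.3, 0, 0, 0, 0, 0, 0]
}}

```text
clock: 17.1
tcp_pos: [0.4986, -0.1274, 0.0943]
orientation: [-0.027, 0.949, 0.084, 0.301]
wrist_force: [5.0, 2.6, 0.3]
finger_gap: 0.0149
```

Run:
```python
from h import *
insl()
```

```text
tcp in sleeve mm [21.2  0.2  5. ] euler A-err [-3.4000e-01 -1.0000e-02  1.7998e+02] F sl [ 4.5  1.7 -2.8] M [ 0.4  -0.21  0.07] gap 0.0149 q [-0.67 -0.01 -0.9   0.24  0.45  2.4 ] t 17.1
```

Call:
{"method": "send_rows", "body": {
  "series": [-0.15, 0, 0, 0, 0, 0, 0, -0.3, 0, 0, 0, 0, 0, 0, -0.45, 0, 0, 0, 0, 0, 0, -0.45, 0, 0, 0, 0, 0, 0, -0.45, 0, 0, 0, 0, 0, 0]
}}

```text
clock: 17.52
tcp_pos: [0.4983, -0.1278, 0.0949]
orientation: [-0.027, 0.948, 0.085, 0.305]
wrist_force: [12.5, 9.3, 6.9]
finger_gap: 0.015
```

Run:
```python
from h import *
insl()
```

```text
tcp in sleeve mm [21.4 -0.2  5.7] euler A-err [ 1.1000e+00  1.2000e-01 -1.7984e+02] F sl [15.4  7.  -2.3] M [ 1.57 -2.03  0.27] gap 0.015 q [-0.68 -0.01 -0.91  0.23  0.46  2.39] t 17.52
```

Call:
{"method": "send_rows", "body": {
  "series": [0.4, 0, 0, 0, 0, 0, 0, 0.4, 0, 0, 0, 0, 0, 0, 0.4, 0, 0, 0, 0, 0, 0.5, 0.4, 0, 0, 0, 0, 0, 0.5, 0.4, 0, 0, 0, 0, 0, 0.5, 0.4, 0, 0, 0, 0, 0, 0.5, 0.4, 0, -3, 0, 0, 0, 0.5, 0.4, 0, -7, 0, 0, 0, 0.5, 0.4, 0, -10, 0, 0, 0, 0.5, 0.4, 0, -10, 0, 0, 0, 0.5]
}}

```text
clock: 18.35
tcp_pos: [0.4404, -0.1394, 0.1793]
orientation: [-0.024, 0.95, 0.083, 0.302]
wrist_force: [1.0, -0.7, 0.2]
finger_gap: 0.0427
```

Run:
```python
from h import *
insl(); T=box((.05,.09),(-.008,.008),(.006,.036)); Rs,ts=sleeve(P0); C=box((-.05,.05),(-.025,.025),(0,.04))
big=[]
for c in ("wrist","side"):
    im=read_camera(c); i=camera_info(c); cv2.imwrite(f"pics/f_{c}.png",im)
    k=1 if c=="wrist" else 5
    for dx in (-.05,):
        u=proj(i,(T+[dx,0,0])@Rs.T+ts); print(c,u.round(1).tolist())
    for d in silhouettes(c,"tab_a")[:2]: print(round(d['p'],2),d['box'])
    h=38; c0=u.mean(0).astype(int)
    b=im.copy() if k==1 else cv2.resize(im[c0[1]-h:c0[1]+h,c0[0]-h:c0[0]+h],None,fx=k,fy=k,interpolation=cv2.INTER_CUBIC)
    o=np.zeros(2) if k==1 else c0-h
    for P,col in ((T+[-.05,0,0],(0,0,255)),(SL,(0,255,0))):
        q=((proj(i,P@Rs.T+ts)-o+.5)*k).astype(int)
        for a in range(8):
            for e in (1,2,4):
                if not a&e: cv2.line(b,tuple(map(int,q[a])),tuple(map(int,q[a|e])),col,1)
    big.append(cv2.resize(b,None,fx=380/b.shape[0],fy=380/b.shape[0]))
o=np.hstack(big); print(o.shape); cv2.imwrite("pics/fin.png",o[:,:800] if o.shape[1]<=800 else cv2.resize(o,(800,int(380*800/o.shape[1]))))
```

```text
tcp in sleeve mm [ 21.4  -1.4 108.7] euler A-err [ -0.36   0.45 179.97] F sl [ 0.8 -0.9 -0.3] M [-0.11  0.5  -0.05] gap 0.0427 q [-0.81 -0.22 -0.82  0.6   0.5   2.25] t 18.35
wrist [[263.8, 214.4], [264.6, 227.5], [245.6, 214.5], [244.1, 227.5], [264.0, 169.6], [264.9, 177.4], [245.0, 169.6], [243.4, 177.4]]
0.72 [226.6, 170.2, 57.8, 93.1]
side [[255.9, 228.6], [250.3, 223.2], [252.3, 225.7], [246.7, 220.3], [265.9, 217.0], [260.5, 211.5], [262.2, 214.3], [256.8, 208.7]]
0.62 [248.7, 209.4, 13.4, 18.2]
0.31 [194.5, 199.1, 43.2, 36.4]
(380, 887, 3)
```

View pics/fin.png

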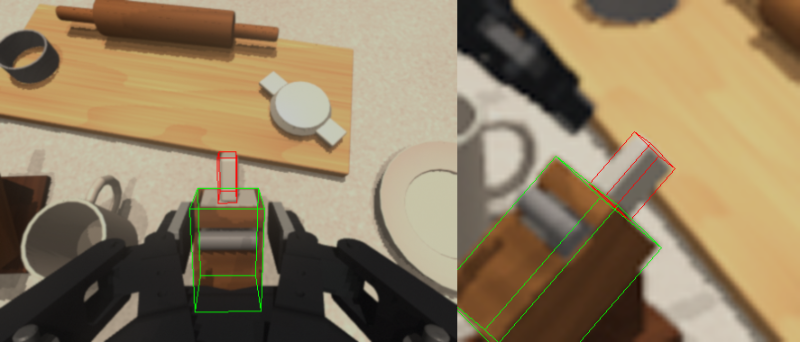

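The tab is outside the mouth and fills the outline predicted for a fully home case in both views; its outer end is at wrist row 170.2, where 169.6 was predicted. The gripper is clear of everything, so I hand in.

Run:
```python
from h import *
insl(); print(hand_in())
```

```text
tcp in sleeve mm [ 18.6   0.5 104.3] euler A-err [-4.0000e-02  1.0000e-02  1.7988e+02] F sl [ 0.  -0.7 -0.4] M [-0.05  0.48  0.02] gap 0.0425 q [-0.81 -0.21 -0.82  0.59  0.5   2.25] t 18.55
the job is handed in; nothing more can be done
None
```

I drew case_a out of the right-hand sleeve by its plain end and laid it on the board. I then gripped it by the tab, turned it end for end and slid it back into the same sleeve. It is released and the job is handed in, at about 18.6 s on the clock.

**Fully home:** The insertion stopped hard at about 15 N of push. The stop was within 1 mm of where a fully home case should be: tool at 21.3 mm, about 22 mm expected.

**Last pictures:** In the wrist view the outer end of the tab lay within about 0.6 pixel (roughly 0.5 mm) of the predicted home position. The side view matched by eye, but the network's box for the tab there ended about 4 pixels short of the prediction on its right-hand side.

**Clear of everything:** The wrist force was near zero and the gripper stood about 100 mm above the sleeve's floor, open and touching nothing.

**Other things:** The mug, press, cutter, pin and plate looked untouched in the last wrist picture. I did not measure them or case_b again, nor check the bowl, jar and tumbler. `hand_in()` gives no verdict.

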